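# Free the rear impression tray

### The job

Three metal impression trays hang one behind the other on the full hook stand. Hang the two front ones on the bare bar of the spare stand, front tray first and pushed fully back against its plate, the middle one close up to it; then take the rear tray off and stand it, handle up, in the small steel bath, and let go of everything. Work gently: the bars and the bath must never be shoved or struck hard, and the other things on the counter stay where they are.

Things in the scene. Friction and masses are not known exactly. Their poses are not given: they have to be found in the camera images.
- full_stand: Fixed hook stand (foot 130 x 100 x 14 mm, post 210 mm high) carrying the trays. Origin on the counter below the front face of the hook's plate (28 wide, 50 mm high, face at x = 0). The hook: rigid round bar, 9 mm thick, 100 mm long, blunt end, leaving the plate at x = 0, 175 mm up, running to the stand's -x and rising 12 degrees (tip centre x = -98, z = 196 mm)
- spare_stand: Fixed stand of the same make, origin and axes, with a bare hook. Its plate and bar were clamped on by eye: together (same direction and slope) they may sit up to 7 mm off to either side (stand y) and, independently, up to 7 mm too high or low. This offset is not in the measured pose: find it by feel or sight. It does not give in use
- spare_root (a point): Nominal point where the spare bar would leave its plate if it were clamped true: stand x = 0, y = 0, 175 mm high. The real one is up to 7 mm off sideways and up to 7 mm off in height
- front_tray: Front tray, smallest, 65 g. Eye plate 36 x 36 mm, 8 mm thick (x), 15 mm round hole. Origin: hole centre; z up, -x towards the bar's tip. Neck 14 mm wide down to z = -50, then an arch 58 mm wide (y) down to z = -96 mm, its rim standing out 15 mm to -x. Grasp the eye's flat sides, 36 mm apart along y, from above. Hanging, the hole's centre is about 2 mm below the bar's axis
- middle_tray: Middle tray (75 g): same eye, neck, axes and origin; arch 66 mm wide, down to z = -101 mm. The trays hang 26 mm apart along the full hook at first
- rear_tray: Rear tray, the largest (85 g): same eye, neck, axes and origin; arch 74 mm wide, down to z = -106 mm; it hangs 22 mm in front of its plate
- rear_tray_foot (a point): Point midway between the two lower ends of the rear tray's arch, 106 mm below its origin
- bath: Small steel open box, fixed, 50 mm (its x) x 125 mm (its y) x 65 mm high, walls and floor 4 mm. Origin: centre of its underside on the counter
- dropper: Small white dropper bottle, 30 mm across, 60 mm high, standing between the stands; origin under its centre; to be left alone
- tub: Clear jar with blue lid, 90 mm across, 70 mm high; origin under its centre; to be left alone
- cup_stack: Stack of paper cups upside up, 66 mm across, 85 mm high; origin under its centre; to be left alone
- floss_box: White flat box 50 x 70 x 22 mm; to be left alone
- wax_pot: Glass bowl 64 mm across, 50 mm high; to be left alone
- spatula: Spatula 170 mm long, lying at the back; to be left alone
Not all that is in view belongs to the job. What is shaped like the middle_tray but orange is not meant. Leave any turquoise look-alike of the rear_tray alone.

How it is judged:
On the way, in this order (a step that is already met when the one before it is completed fails the run):
1. the front tray hangs on the spare bar, let go, pushed back to the plate (hole centre within 20 mm of the plate's face) (x of front_tray in the frame of spare_stand between -0.02 and 0.004 m and y of front_tray in the frame of spare_stand between -0.016 and 0.016 m and z of front_tray in the frame of spare_stand above 0.155 m and contact force between the fingers and front_tray below 0.1 N and contact force between front_tray and spare_stand above 0.1 N), for 0.2 s.
2. the middle tray hangs on the spare bar next to it, let go (hole centre within 60 mm of the plate's face) (x of middle_tray in the frame of spare_stand between -0.06 and -0.005 m and y of middle_tray in the frame of spare_stand between -0.016 and 0.016 m and z of middle_tray in the frame of spare_stand above 0.155 m and contact force between the fingers and middle_tray below 0.1 N and contact force between middle_tray and spare_stand above 0.1 N), for 0.2 s.
At the end, for the whole second after the job is handed in: front tray hung on the spare bar, hole within 20 mm of its plate; middle tray before it, hole within 60 mm of the plate; both holes within 16 mm of the stand's mid-line; rear tray in the bath, foot under 30 mm up and inside the walls, leaning under 45 deg; all at rest (x of front_tray in the frame of spare_stand between -0.02 and 0.004 m and y of front_tray in the frame of spare_stand between -0.016 and 0.016 m and z of each of front_tray, middle_tray in the frame of spare_stand above 0.155 m and x of middle_tray in the frame of spare_stand between -0.06 and -0.005 m and y of middle_tray in the frame of spare_stand between -0.016 and 0.016 m and z of rear_tray_foot in the frame of bath below 0.03 m and x of rear_tray_foot in the frame of bath between -0.025 and 0.025 m and y of rear_tray_foot in the frame of bath between -0.06 and 0.06 m and angle between rear_tray's own z axis and vertical below 0.8 rad and linear speed of each of rear_tray, front_tray, middle_tray below 0.03 m/s); the robot touches nothing.
It fails at once if more than 25 N between either stand or the bath and anything (rammed, shoved or dropped onto) (contact force between any of spare_stand, full_stand, bath and anything else above 25 N).
It fails at once if the rear tray is taken off before the front ones are rehung (horizontal distance between rear_tray and full_stand above 0.12 m and horizontal distance between any of front_tray, middle_tray and spare_stand above 0.12 m).
It fails at once if a bystander is moved by more than 15 mm (distance of any of dropper, tub, cup_stack, floss_box, wax_pot, spatula from where it was at the start of the episode above 0.015 m).
It fails at once if a tray falls to the counter (height (world z) of any of front_tray, middle_tray, rear_tray below 0.07 m).
It also fails if it takes over 72 s, if anything falls off the work surface, if the arm or the gripper's body presses on something with over 40 N, if the wrist force passes 120 N, or if a joint passes its speed limit or range.

### The arm

A 7-joint arm with a two-finger parallel gripper is mounted at the origin on the work surface. World frame = base frame: x ahead of the robot, y to its left, z up, the work surface at z = 0. Lengths are in m, angles in rad, forces in N, time in s.
With the tool pointing down it reaches from about 0.4 to 0.85 m from the base axis. Payload 10.4 kg.
Tool frame: the origin (TCP) lies on the centre line of the jaws, within the pads' length; the fingertips stand 8 mm ahead of it and the grasp point (between the pads) lies 11 mm behind it (r.finger_overhang is the distance from the TCP to the fingertips, in m); z points along the fingers, y is the line along which they close (so a half turn about z gives the same grasp; the last joint's range is limited). The gripper opens to 87 mm and grips with 3 to 60 N. Pads are 19 mm wide; open, the fingers measure 117 mm over their backs; the gripper's body (75 mm by 190 mm) begins 51 mm behind the grasp point.
Start: joints at [1.181, 0.332, -0.065, 1.46, 0.022, 1.35, -0.088], TCP at [0.224, -0.583, 0.231] pointing down, gripper open.
Joint ranges: [-2.6, 2.6], [-0.5, 2.12], [-1.47, 1.34], [0.16, 2.42], [-1.27, 4.41], [0.06, 2.06], [-2.6, 2.6]. Speed limits (rad/s): [2.22, 2.22, 2.79, 2.79, 3.14, 3.14, 3.14].

### API

Orientations are given as a unit quaternion [x, y, z, w].
In Python, from bench import r, vision gives the robot as it stands.
- The arm moves only by the tool drive_tool, never from a script. Its argument "series" is a list of rows, each a list of 2 entries, a list of its own where there are three numbers: the shift along the world's x, y, z in cm, then the turn about the world's z in degrees. A call has exactly 10 rows; each row shifts and turns the commanded pose from where the row before left it; what a row does not reach is not made up. A row lasts 1/8 s, in which the tool goes at most 62.5 mm and 10.7 degrees, less where a joint would pass 70% of its speed; a pose out of reach is approached as far as the arm can. A call with a gripper value outside its range is refused whole. "hand" is the closure, from 0 (fully open) to 1 (shut), set as the call begins (left out, the last holds). The fingers move at their own pace and stop on an object; "newtons" is the grip in N (left out, the last holds). Time passes only in rows, so rows that do not move let the fingers close, or fill a call up. It gives the time, the measured TCP pose, the force, the opening and the grip force at its end, in the units of the state.
- r.read_state(): the state, without advancing time (a new reading comes with each control period).
- vision.camera(name): name is "side" or "top" or "wrist"; returns a dict with "color" (400x640x3 uint8, red, green, blue), "intrinsics" (3x3 intrinsics, pixels), "R" (3x3) and "t" (3): a world point X has camera coordinates R X + t; the wrist camera has in their place "mount" (4x4, takes a point from camera to tool coordinates, whose origin is the TCP and whose axes are the flange's). Camera axes: x right, y down, z forward; pixel columns grow to the right and rows downward; lengths in m; the calibration is good to about 2 mm. A picture is of the moment at which its call begins: read the wrist's pose just before it. There is no depth.
- r.close_job(): hands the job in; it is judged then, once.
The state is a dict: "time": time; "joint_positions": joint angles; "joint_vel": joint speeds; "joint_torque": joint torques, N m; "ee_pos": TCP position; "eef_rot": TCP orientation; "ft_force": force on the tool from outside, world axes, zero at the start; "torque": the same for the moment, N m; "width": finger opening in m; "grip_force": force on a finger pad.
Only numpy, scipy, OpenCV 4.12 (cv2) and the standard library are available. Lean on these libraries where they do the work, as an engineer would, in place of code of your own. Each camera call takes 0.05 s, during which the arm holds its last target. There are 200 camera calls.

## Working session

There is one attempt and no reset: what is moved stays moved. The work goes in short steps, Python scripts to look and compute and a tool call to move; the robot and the scene stay as the last step left them, time stands still between calls to the robot, and variables do not carry over. Pictures are saved under pics/ and viewed, at most 10 in all, crops included, and the job is handed in when it is done.

Besides the shell and the picture viewer there is one more tool, called after ">>>" by a JSON object that holds its "api" and its "payload". drive_tool: Moves the arm, as the interface text tells. Its arguments: {"type":"object","properties":{"series":{"type":"array"},"hand":{"type":"number"},"newtons":{"type":"number"}},"required":["series"]}

```bash
mkdir -p pics; ls
cat > h.py <<'E'
import sys; sys.path.insert(0,'.')
import numpy as np, cv2
from bench import r, vision
from scipy.spatial.transform import Rotation as Ro
from scipy.optimize import least_squares
def snap(n,f):
    s=r.read_state(); c=vision.camera(n); cv2.imwrite('pics/'+f+'.png',c['color'][:,:,::-1])
    if n=='wrist':
        T=np.eye(4);T[:3,:3]=Ro.from_quat(s['eef_rot']).as_matrix();T[:3,3]=s['ee_pos']
        M=np.linalg.inv(T@c['mount']); R,t=M[:3,:3],M[:3,3]
    else: R,t=np.array(c['R']),np.array(c['t'])
    np.savez('pics/'+f+'.npz',K=c['intrinsics'],R=R,t=t)
    return c
def cal(f): d=np.load('pics/'+f+'.npz'); return d['K'],d['R'],d['t']
def proj(f,X):
    K,R,t=cal(f); p=(np.atleast_2d(X)@R.T+t)@K.T; return p[:,:2]/p[:,2:]
def ray(f,uv):
    K,R,t=cal(f); d=R.T@np.linalg.solve(K,[uv[0],uv[1],1.]); return -R.T@t,d/np.linalg.norm(d)
def atz(f,uv,z): o,d=ray(f,uv); return o+d*(z-o[2])/d[2]
def tri(*obs):
    A=0;b=0
    for f,uv in obs:
        o,d=ray(f,uv);P=np.eye(3)-np.outer(d,d);A=A+P;b=b+P@o
    return np.linalg.solve(A,b)
def crop(f,x0,y0,x1,y1,s,g):
    im=cv2.imread('pics/'+f+'.png')[y0:y1,x0:x1]; cv2.imwrite('pics/'+g+'.png',cv2.resize(im,None,fx=s,fy=s,interpolation=cv2.INTER_CUBIC))
E
python3 - <<'E'
from h import *
snap('side','s0');snap('top','t0')
a=cv2.imread('pics/s0.png');b=cv2.imread('pics/t0.png')
for f in('s0','t0'):
    K,R,t=cal(f);print(f,-R.T@t,R[2],K[0,0])
print(r.read_state())
E
```

```text
pics
s0 [0.05537765 0.82009261 0.72138695] [ 0.46314441 -0.70812012 -0.53297575] 413.3807561653012
t0 [0.25901161 0.02721571 1.44033055] [ 0.22659202  0.02400399 -0.97369393] 470.2277758980799
{'time': 0.1, 'joint_positions': array([ 1.18142845,  0.33280547, -0.06470079,  1.46085531,  0.02162031,
        1.34988338, -0.08850016]), 'joint_vel': array([ 0.00098515, -0.00110681, -0.00096344, -0.00033918, -0.00070351,
       -0.00018955, -0.00056455]), 'joint_torque': array([ 1.07311989e-03, -6.24548793e+01,  2.39598833e-02, -3.90722573e+01,
       -6.15468970e-02,  3.64519574e-02,  1.20635573e-04]), 'ee_pos': array([ 0.22399839, -0.58312708,  0.22983646]), 'eef_rot': array([ 9.83229834e-01,  1.82369679e-01, -1.51425396e-04, -6.09153883e-04]), 'ft_force': array([-0.04243062,  0.70328277, -0.39680453]), 'torque': array([ 0.01877321,  0.0010067 , -0.00100666]), 'grip_force': 0.0, 'width': 0.08721154629568442}
```

```bash
sleep 1; ls pics
```

```text
s0.npz
s0.png
t0.npz
t0.png
```

View pics/s0.png

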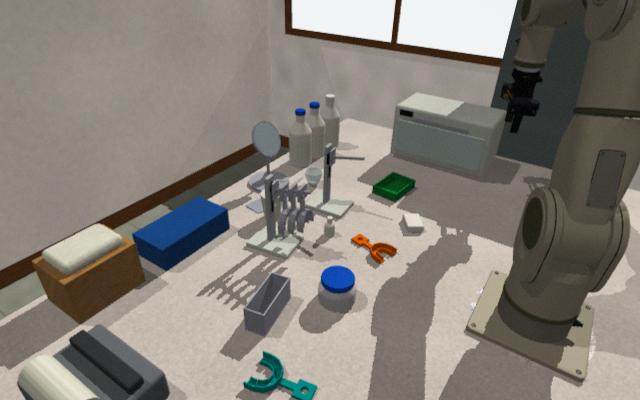

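View pics/t0.png

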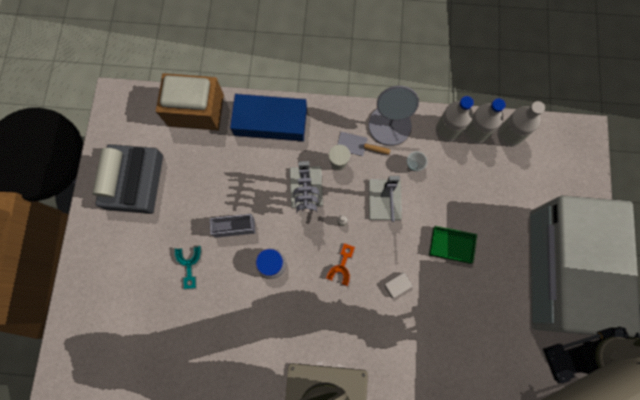

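The side view shows the grey trays on the full stand near (290,205), with the spare stand's bare bar at (330-363,157). The bath is at (268,303). The look-alikes, to be left alone, are orange at (375,247) and turquoise at (280,378). In the top view the trays are at (306,190), the spare bar near (390,188) and the bath at (232,225). I'll check these choices in close crops.

Run:
```python
from h import *
crop('s0',235,135,375,260,5,'s0c')
crop('t0',200,150,410,250,3.8,'t0c')
```

```text
(no output)
```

View pics/s0c.png

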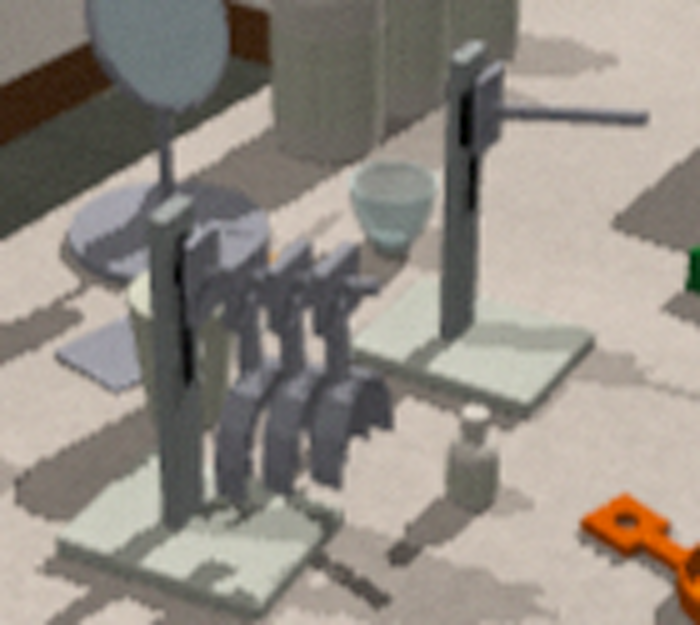

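View pics/t0c.png

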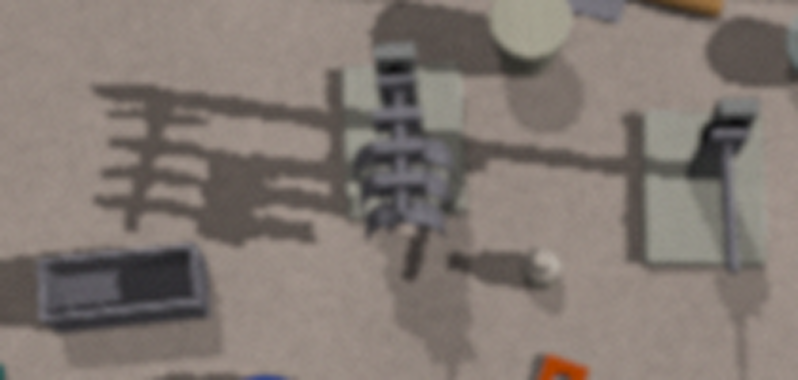

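Run:
```python
from h import *
np.set_printoptions(precision=4,suppress=True)
S=lambda u,v:('s0',(235+u/5-.4,135+v/5-.4)); T=lambda u,v:('t0',(200+u/3.8-.37,150+v/3.8-.37))
def tr(n,a,b):
    X=tri(a,b); print(n,X,[ (proj(o[0],X)[0]-o[1]).round(1) for o in(a,b)])
tr('sp root',S(500,113),T(731,145)); tr('sp tip',S(647,118),T(736,268))
tr('fu tip',S(377,290),T(413,236))
tr('sp post top',S(470,45),T(738,103));tr('fu post top',S(170,208),T(394,50))
for n,p in dict(fTL=(343,68),fTR=(462,68),fBR=(465,213),sTL=(645,110),sTR=(762,113),sBR=(765,265),sBL=(647,265)).items(): print(n,atz(*T(*p),.014))
for n,p in dict(fL=(60,545),fB=(262,605),fR=(340,520),sB=(525,405),sR=(592,342)).items(): print('side',n,atz(*S(*p),.014))
for n,p in dict(tl=(40,258),tr=(195,247),br=(207,310),bl=(45,325)).items(): print('bath',n,atz(*T(*p),.065))
print('dropper',atz(*T(545,262),.06))
```

```text
sp root [ 0.6175 -0.1375  0.1749] [array([-0.3, -0.1]), array([0.1, 0.4])]
sp tip [ 0.5221 -0.1423  0.1973] [array([-0., -0.]), array([0., 0.])]
fu tip [0.5362 0.0925 0.1905] [array([3.7, 1. ]), array([-1.3, -3.2])]
sp post top [ 0.6384 -0.1357  0.2138] [array([-0.2, -0. ]), array([0.1, 0.2])]
fu post top [0.6602 0.1138 0.2087] [array([0.2, 0.1]), array([-0.1, -0.2])]
fTL [0.7037 0.1681 0.014 ]
fTR [0.712  0.0691 0.014 ]
fBR [0.5883 0.0561 0.014 ]
sTL [ 0.6883 -0.0854  0.014 ]
sTR [ 0.6938 -0.1822  0.014 ]
sBR [ 0.5655 -0.1906  0.014 ]
sBL [ 0.5574 -0.095   0.014 ]
side fL [0.6981 0.1756 0.014 ]
side fB [0.5772 0.1525 0.014 ]
side fR [0.586  0.0689 0.014 ]
side sB [ 0.5603 -0.0889  0.014 ]
side sR [ 0.5621 -0.1747  0.014 ]
bath tl [0.5123 0.3851 0.065 ]
bath tr [0.5313 0.2646 0.065 ]
bath br [0.4822 0.2493 0.065 ]
bath bl [0.4598 0.3738 0.065 ]
dropper [ 0.5435 -0.0109  0.06  ]
```

>>> {"api": "drive_tool", "payload": {"series": [[[3, 4.4, 1], -1.8], [[3, 4.4, 1], -1.8], [[3, 4.4, 1], -1.8], [[3, 4.4, 1], -1.8], [[3, 4.4, 1], -1.8], [[3, 4.4, 1], -1.8], [[3, 4.4, 1], -1.8], [[3, 4.4, 1], -1.8], [[3, 4.4, 1], -1.8], [[3, 4.4, 1], -1.8]], "hand": 0, "newtons": 10}}

```text
time: 1.35
ee_pos: [0.5247, -0.142, 0.3307]
eef_rot: [1.0, 0.026, -0.0, 0.0]
ft_force: [1.2, 0.2, -0.4]
width: 0.0868
grip_force: 0.0
```

Run:
```python
from h import *
np.set_printoptions(precision=4,suppress=True)
c=snap('wrist','w1');print(c['mount'],c['intrinsics'])
s=r.read_state();print(s['ee_pos'],Ro.from_quat(s['eef_rot']).as_matrix(),s['time'])
print(proj('w1',[[.6175,-.1375,.175],[.5221,-.1423,.1973],[.639,.112,.175],[.5415,.1015,.1954]]))
K,R,t=cal('w1');print(-R.T@t,R[2])
```

```text
[[-0.001  -0.9705 -0.2411  0.0659]
 [ 1.     -0.0009 -0.0005  0.0014]
 [ 0.0002 -0.2411  0.9705 -0.1542]
 [ 0.      0.      0.      1.    ]] [[349.523    0.     317.8698]
 [  0.     349.523  199.5337]
 [  0.       0.       1.    ]]
[ 0.5281 -0.1342  0.3318] [[ 0.9983  0.0582  0.0026]
 [ 0.0582 -0.9983  0.003 ]
 [ 0.0027 -0.0028 -1.    ]] 1.4
[[316.6156  79.6497]
 [316.6119 196.1941]
 [ 13.3629  35.8525]
 [ 24.118  158.5361]]
[ 0.5907 -0.1399  0.4848] [-0.2411 -0.0121 -0.9704]
```

Run:
```python
from h import *
np.set_printoptions(precision=4,suppress=True)
for i in range(4): snap('wrist','w1')
s=r.read_state();print(s['ee_pos'],s['joint_vel'],s['time'])
print(proj('w1',[[.6175,-.1375,.175],[.5221,-.1423,.1973],[.639,.112,.175],[.5415,.1015,.1954]]))
crop('w1',0,20,400,280,2,'w1c')
```

```text
[ 0.5239 -0.1439  0.3301] [ 0.019  -0.0058  0.0174  0.0077  0.0006 -0.0012  0.0023] 1.6
[[316.4021  79.1317]
 [315.9849 195.9022]
 [ 12.5355  34.0691]
 [ 22.9222 157.1051]]
```

View pics/w1c.png

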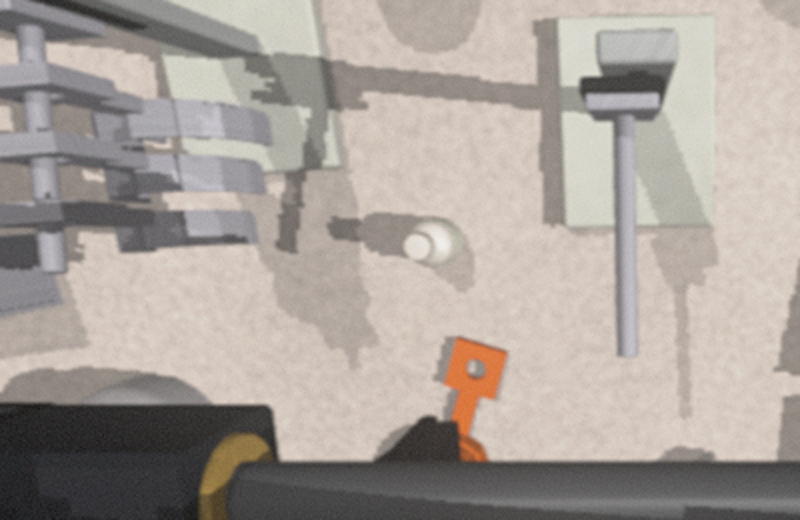

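Run:
```python
from h import *
np.set_printoptions(precision=4,suppress=True)
S=lambda u,v:('s0',(235+u/5-.4,135+v/5-.4)); T=lambda u,v:('t0',(200+u/3.8-.37,150+v/3.8-.37)); W=lambda u,v:('w1',(u/2-.25,20+v/2-.25))
def tr(n,*o):
    X=tri(*o); print(n,X,[ (proj(a[0],X)[0]-a[1]).round(1) for a in o]);return X
a=tr('sp root',S(500,113),T(731,145),W(625,118)); b=tr('sp tip',S(647,118),T(736,268),W(628,355))
print((a-b),np.degrees(np.arctan2((a-b)[1],(a-b)[0])))
c=tr('fu tip',S(377,290),W(53,270))
c=tr('sp post top',S(470,45),T(738,103),W(637,48))
for p in [(557,18),(713,16),(712,228),(568,226)]: print('spfoot',atz(*W(*p),.014))
print('full foot r',atz(*W(341,166),.014),atz(*W(312,3),.014))
# bar points on full bar axis, on line with tip: pixel -> intersect with plane z=.1954-.2126*(x-.54)
for p in [(53,262),(46,185),(38,110),(30,40)]:
    o,d=ray(*W(*p)); n=np.array([.2126,0,1]);q=np.array([.5415,.1,.196]);print('fubar',o+d*(n@(q-o))/(n@d))
```

```text
sp root [ 0.617  -0.1357  0.1761] [array([-0.5, -0.2]), array([-0.5,  0.3]), array([2. , 0.7])]
sp tip [ 0.5215 -0.1412  0.1983] [array([ 0. , -0.1]), array([-0.4,  0.1]), array([ 0.9, -0.5])]
[ 0.0955  0.0055 -0.0222] 3.270089079296924
fu tip [0.5432 0.0992 0.1943] [array([-0.1, -0. ]), array([0.3, 0.4])]
sp post top [ 0.6387 -0.1368  0.213 ] [array([-0.,  0.]), array([0.4, 0.2]), array([-1.5, -0.6])]
spfoot [ 0.6881 -0.0858  0.014 ]
spfoot [ 0.6944 -0.182   0.014 ]
spfoot [ 0.5658 -0.1917  0.014 ]
spfoot [ 0.562  -0.0964  0.014 ]
full foot r [0.5923 0.0518 0.014 ] [0.6885 0.065  0.014 ]
fubar [0.5469 0.0984 0.1949]
fubar [0.5775 0.102  0.1883]
fubar [0.6072 0.106  0.182 ]
fubar [0.6346 0.1099 0.1762]
```

>>> {"api": "drive_tool", "payload": {"series": [[[0.9, 4.9, -0.8], 0.8], [[0.9, 4.9, -0.8], 0.8], [[0.9, 4.9, -0.8], 0.8], [[0.9, 4.9, -0.8], 0.8], [[0.8, 4.9, -0.8], 0.8], [[0, 0, 0], 0], [[0, 0, -3], 0], [[0, 0, -3], 0], [[0, 0, -2.5], 0], [[0, 0, -2], 0]], "hand": 0}}

```text
time: 2.85
ee_pos: [0.568, 0.0987, 0.1842]
eef_rot: [0.998, 0.06, -0.001, 0.001]
ft_force: [0.9, 0.3, 0.7]
width: 0.0871
grip_force: 0.0
```

>>> {"api": "drive_tool", "payload": {"series": [[[0, 0, 0], 0], [[0, 0, 0], 0], [[0, 0, 0], 0], [[0, 0, 0], 0], [[0, 0, 0], 0], [[0, 0, 0], 0], [[0, 0, 0], 0], [[0, 0, 0], 0], [[0, 0, 0], 0], [[0, 0, 0], 0]], "hand": 1, "newtons": 10}}

```text
time: 4.1
ee_pos: [0.5682, 0.1016, 0.1857]
eef_rot: [0.998, 0.061, 0.0, 0.0]
ft_force: [0.6, 0.1, 0.8]
width: 0.036
grip_force: 10.0
```

Run:
```python
from h import *
np.set_printoptions(precision=4,suppress=True)
snap('wrist','w2');snap('side','s2');print(r.read_state()['ee_pos'])
a=cv2.imread('pics/w2.png')[0:280,160:480];b=cv2.imread('pics/s2.png')[140:260,240:380]
b=cv2.resize(b,None,fx=3,fy=3,interpolation=2);a=cv2.resize(a,(360,315))
cv2.imwrite('pics/m2.png',np.hstack([np.pad(a,((0,45),(0,0),(0,0))),b]))
```

```text
[0.5682 0.1016 0.1856]
```

View pics/m2.png

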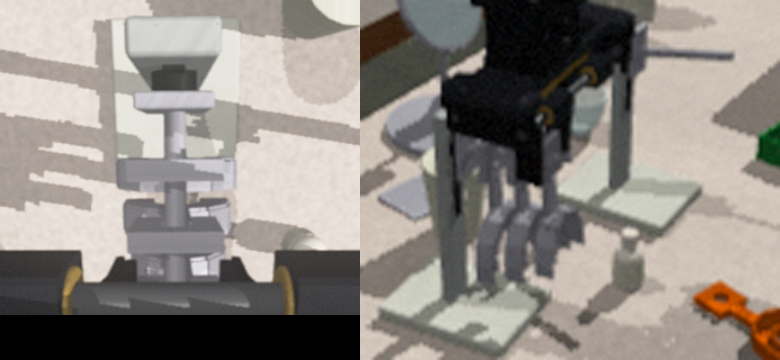

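>>> {"api": "drive_tool", "payload": {"series": [[[0, 0, 0.2], 0], [[0, 0, 0], 0], [[-0.3, -0.04, 0.06], 0], [[-0.6, -0.08, 0.13], 0], [[-0.6, -0.08, 0.13], 0], [[-0.6, -0.08, 0.13], 0], [[-0.6, -0.08, 0.13], 0], [[-0.8, -0.1, 0.17], 0], [[-1, -0.13, 0.21], 0], [[-1, -0.13, 0.21], 0]]}}

```text
time: 5.45
ee_pos: [0.5124, 0.0943, 0.1994]
eef_rot: [0.998, 0.061, 0.0, 0.0]
ft_force: [-0.9, -0.4, -0.7]
width: 0.036
grip_force: 10.0
```

>>> {"api": "drive_tool", "payload": {"series": [[[-0.6, -1, 0], 0], [[-0.4, -2.5, 0], -0.5], [[-0.3, -4, 0], -0.5], [[-0.2, -4.5, 0], -0.5], [[0, -4.5, 0], -0.5], [[0, -4, 0], -0.5], [[0, -2.2, 0], -0.5], [[0, -1, -0.2], -0.5], [[0, 0, 0], 0], [[0, 0, 0], 0]]}}

```text
time: 6.7
ee_pos: [0.4984, -0.1411, 0.1973]
eef_rot: [0.999, 0.032, 0.0, -0.0]
ft_force: [0.7, 0.3, -0.6]
width: 0.0357
grip_force: 10.0
```

Run:
```python
from h import *
np.set_printoptions(precision=4,suppress=True)
snap('side','s3');snap('wrist','w3');s=r.read_state();print(s['ee_pos'],Ro.from_quat(s['eef_rot']).as_matrix()[:,0])
a=cv2.imread('pics/w3.png')[0:280,160:480];b=cv2.imread('pics/s3.png')[120:200,310:390]
b=cv2.resize(b,None,fx=5,fy=5,interpolation=2);a=cv2.resize(a,(400,350))
cv2.imwrite('pics/m3.png',np.hstack([np.pad(a,((0,50),(0,0),(0,0))),b]))
p=s['ee_pos']+[0,0,.003]
for i in(18,-18):
  for k in(18,-18): print(i,k,(proj('s3',p+np.array([-.004,i,k*1000*0])*0+np.array([-.004,i/1000,k/1000]))-[310,120])*5+[400,0])
print((proj('s3',[[.5215,-.1408,.195],[.617,-.135,.175]])-[310,120])*5+[400,0])
```

```text
[ 0.4984 -0.1414  0.1974] [0.998  0.0633 0.0002]
18 18 [[701.3394 182.2398]]
18 -18 [[695.5739 240.1649]]
-18 18 [[730.9028 159.2959]]
-18 -18 [[724.7824 216.3458]]
[[669.3606 195.8081]
 [519.7403 187.0778]]
```

View pics/m3.png

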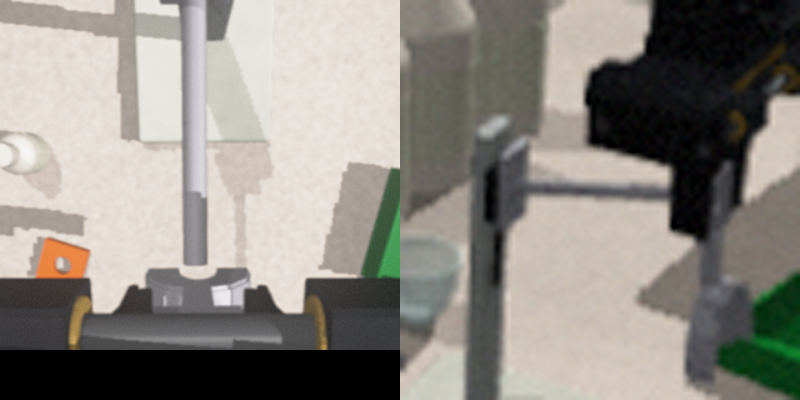

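Run:
```python
from h import *
np.set_printoptions(precision=1,suppress=True)
s=r.read_state();R=np.array([[.998,-.0633,0],[.0633,.998,0],[0,0,1]])
o=s['ee_pos']+[0,0,.003]
for n,l in dict(neckL=(-4,7,-35),neckR=(-4,-7,-35),neckRback=(4,-7,-35),archbotL=(-4,29,-96),archbotLrim=(-15,29,-96),archRrim=(-15,-29,-96),archtop=(0,0,-50),eyeR=(4,-18,18),eyeRf=(-4,-18,18),tip=(4,18,18)).items():
    print(n,(proj('s3',o+R@np.array(l)/1000)[0]-[310,120])*5+[400,0])
# fingertip / gripper check & edges near neck in side image
im=cv2.imread('pics/s3.png',0)
for v in range(164,200,3): print(v,(v-120)*5,im[v,362:392])
```

```text
neckL [702.8 259.4]
neckR [712.7 249.6]
neckRback [699.9 246.1]
archbotL [677.8 368.1]
archbotLrim [695.4 373.3]
archRrim [735.1 330.1]
archtop [699.  275.7]
eyeR [716.2 155.3]
eyeRf [729.2 158.6]
tip [690.1 179.1]
164 220 [197 168   2  11   8   0   8   3   9  23  57  68  71  88 116 117 122 117
 119 119 120 116 118 117 117 119 121 115 117 119]
167 235 [193 192 189 171 157 142 106  30  15  42  75  88  95 122 120 120 123 118
 121 121 120 119 116 119 121 118 119 120 121 119]
170 250 [193 191 195 192 186 147 120 111  93  77  74  82  99 117 117 121 116 118
 118 119 120 118 117 119 122 121 116 121 121 120]
173 265 [186 150 117 119 118 117 116 109  83  79  78  82 104 118 116 120 120 117
 117 120 121 122 118 118 118 120 119 114  93  58]
176 280 [119 116 116 117 117 118 118 112  81  77  78  85 108 128 122 115 107 104
 117 118 120 120 115 103  92  57  37  28  31  31]
179 295 [118 118 119 121 122 120 113 105  95 100 103 102 100  91  74  66  65  79
 101 108  75  64  34  35  32  32  33  33  33  31]
182 310 [153 113 118 119 119 116 106  96  97  95  90  74  71  69  65  67  69  66
  52  33  31  29  34  35  38  37  33  35  39  46]
185 325 [193 197 193 194 192 164  95  94  96  95  93  89  70  71  68  71  72  67
  53  32  35  35  34  34  38  39  43  44  46  51]
188 340 [194 192 194 194 180 116  84  84  80  80  76  74  63  59  56  44  45  49
  58  64  72  72  71  68  64  46  44  48  48  46]
191 355 [200 198 195 197 177  94  87  80  81  80  82  61  38  42  42  37  43  38
  39  41  40  41  38  39  43  58  69  74  81  83]
194 370 [199 198 200 200 179  87  79  76  71  78  91 114 102  89  70  43  34  36
  40  38  39  38  36  38  41  44  38  40  35  35]
197 385 [201 201 202 203 192 171 161 120 120 115 114 119 117 120 121 120 120 114
 118 107  86  64  46  39  35  35  35  38  36  34]
```

Run:
```python
from h import *
s=r.read_state();R=np.array([[.998,-.0633,0],[.0633,.998,0],[0,0,1]])
def draw(f,x0,y0,x1,y1,k,dz):
    im=cv2.resize(cv2.imread('pics/'+f+'.png')[y0:y1,x0:x1],None,fx=k,fy=k,interpolation=2)
    o=s['ee_pos']+[0,0,dz]
    th=np.linspace(0,2*np.pi,40)
    def pl(L,c):
        p=(proj(f,o+(R@(np.array(L).T/1000)).T)-[x0-.5,y0-.5])*k
        cv2.polylines(im,[p.round().astype(np.int32)],False,c,1)
    for X,c in((4,(0,0,255)),(-4,(0,255,255))):
        pl([(X,-18,-18),(X,18,-18),(X,18,18),(X,-18,18),(X,-18,-18)],c)
        pl(np.c_[0*th+X,7.5*np.cos(th),7.5*np.sin(th)],c)
    pl([(-4,7,-18),(-4,7,-50)],(0,255,0));pl([(-4,-7,-18),(-4,-7,-50)],(0,255,0))
    pl([(-4,29,-70),(-4,29,-96),(-15,29,-96),(-15,29,-70)],(0,255,0))
    for z in(.195,.200):
        p=(proj(f,np.array([[.5215,-.1404,z],[.617,-.1335,z-.021]]))-[x0-.5,y0-.5])*k
        cv2.line(im,*[tuple(map(int,q)) for q in p.round()],(255,0,255) if z<.198 else (255,128,0),1)
    return im
a=draw('w3',250,170,390,260,2.8,.003);b=draw('s3',332,140,392,205,6.6,.003)
h=max(len(a),len(b));cv2.imwrite('pics/m4.png',np.hstack([np.pad(i,((0,h-len(i)),(0,0),(0,0))) for i in(a,b)]))
```

```text
(no output)
```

View pics/m4.png

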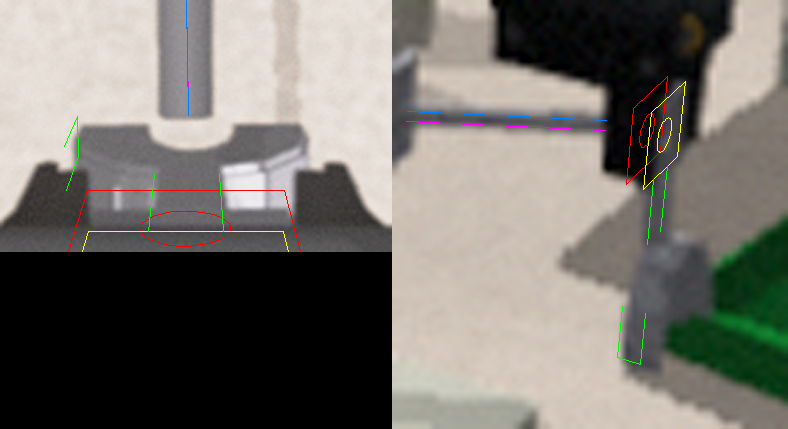

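>>> {"api": "drive_tool", "payload": {"series": [[[0, 0, 0.35], 0.5], [[0, 0, 0], 0], [[0.5, 0.03, -0.1], 0], [[0.5, 0.03, -0.1], 0], [[0.4, 0.03, -0.09], 0], [[0.3, 0.02, -0.06], 0], [[0.3, 0.02, -0.06], 0], [[0.3, 0.02, -0.06], 0], [[0.3, 0.02, -0.06], 0], [[0, 0, 0], 0]], "newtons": 6}}

```text
time: 8.05
ee_pos: [0.5243, -0.1409, 0.1954]
eef_rot: [0.999, 0.035, -0.0, -0.0]
ft_force: [-0.4, 0.3, -1.3]
width: 0.036
grip_force: 6.0
```

>>> {"api": "drive_tool", "payload": {"series": [[[0.4, 0.03, -0.085], 0], [[0.4, 0.03, -0.085], 0], [[0.4, 0.03, -0.085], 0], [[0.4, 0.02, -0.085], 0], [[0.4, 0.03, -0.085], 0], [[0.4, 0.02, -0.085], 0], [[0.4, 0.03, -0.085], 0], [[0.4, 0.02, -0.085], 0], [[0.4, 0.03, -0.085], 0], [[0.4, 0.02, -0.085], 0]]}}

```text
time: 9.3
ee_pos: [0.5644, -0.1383, 0.1869]
eef_rot: [0.999, 0.035, 0.0, 0.0]
ft_force: [-0.4, 0.3, -0.2]
width: 0.0357
grip_force: 6.0
```

Run:
```python
from h import *
snap('side','s5');snap('wrist','w5');s=r.read_state();print(s['ee_pos'],s['ft_force'],s['torque'])
a=cv2.imread('pics/w5.png')[0:270,200:440];b=cv2.imread('pics/s5.png')[120:210,310:390]
b=cv2.resize(b,None,fx=5,fy=5,interpolation=2);a=cv2.resize(a,(400,450))
cv2.imwrite('pics/m5.png',np.hstack([a,b]))
```

```text
[ 0.56445311 -0.13821001  0.18677938] [ 0.0439129  -0.1926942  -0.05775802] [0.02259138 0.01823385 0.03298168]
```

View pics/m5.png

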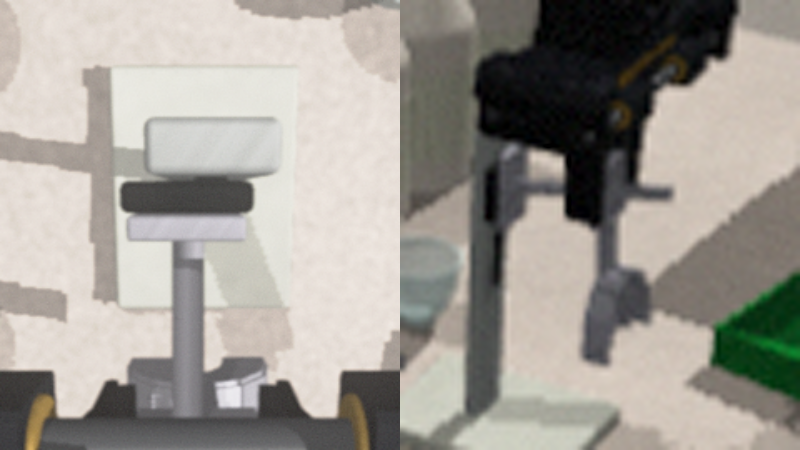

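>>> {"api": "drive_tool", "payload": {"series": [[[0.6, 0.04, -0.127], 0], [[0.6, 0.04, -0.127], 0], [[0.6, 0.04, -0.127], 0], [[0.6, 0.04, -0.127], 0], [[0.6, 0.04, -0.127], 0], [[0.5, 0.03, -0.106], 0], [[0.4, 0.03, -0.085], 0], [[0.3, 0.02, -0.06], 0], [[0, 0, -0.1], 0], [[0, 0, -0.1], 0]]}}

```text
time: 10.65
ee_pos: [0.6066, -0.1351, 0.1768]
eef_rot: [0.999, 0.035, 0.001, -0.0]
ft_force: [-1.2, 3.2, 6.4]
width: 0.0361
grip_force: 6.0
```

>>> {"api": "drive_tool", "payload": {"series": [[[0, 0, 0], 0], [[0, 0, 0], 0], [[0, 0, 0], 0], [[0, 0, 0], 0], [[0, 0, 1.5], 0], [[-0.1, 0, 3.5], 0], [[-0.1, 1, 4], 0], [[-0.1, 3, 1], 0.5], [[-0.2, 4.5, 0], 1], [[-0.2, 4.8, 0], 1]], "hand": 0}}

```text
time: 11.9
ee_pos: [0.5992, -0.0016, 0.2776]
eef_rot: [0.998, 0.057, 0.001, 0.0]
ft_force: [0.5, 0.4, 0.3]
width: 0.0869
grip_force: 0.0
```

Run:
```python
from h import *
np.set_printoptions(precision=4,suppress=True)
snap('side','s6');s=r.read_state();print(s['ee_pos'])
snap('wrist','w6')
b=cv2.resize(cv2.imread('pics/s6.png')[130:250,240:380],None,fx=4,fy=4,interpolation=2)
a=cv2.imread('pics/w6.png')[0:300,80:400]
cv2.imwrite('pics/m6.png',np.hstack([b,np.pad(a,((0,180),(0,0),(0,0)))])[:, :800])
```

```text
[0.5984 0.0073 0.2779]
```

View pics/m6.png

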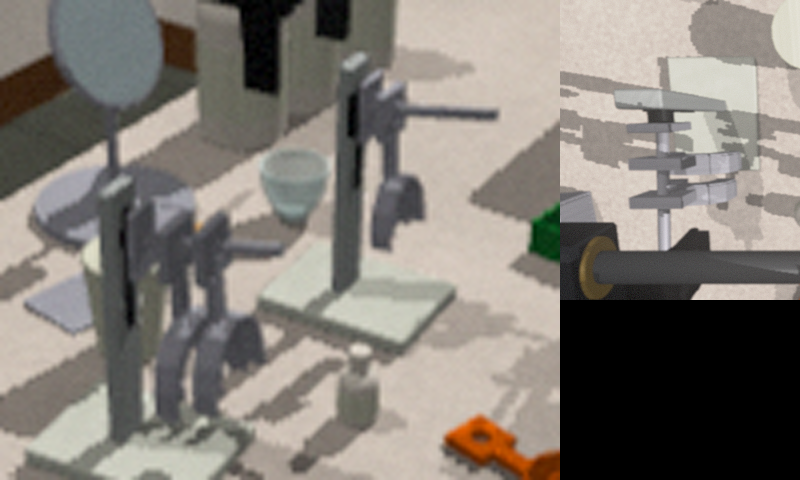

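>>> {"api": "drive_tool", "payload": {"series": [[[-0.3, 4.4, 0], 0.3], [[-0.3, 4.2, 0], 0.2], [[0, 2, 0], 0.2], [[0, 0, -0.5], 0], [[0, 0, -1.5], 0], [[0, 0, -2.5], 0], [[0, 0, -2.5], 0], [[0, 0, -1.9], 0], [[0, 0, -0.8], 0], [[0, 0, 0], 0]]}}

```text
time: 13.25
ee_pos: [0.5932, 0.103, 0.1788]
eef_rot: [0.998, 0.063, -0.0, 0.0]
ft_force: [0.7, -0.5, -0.7]
width: 0.087
grip_force: 0.0
```

>>> {"api": "drive_tool", "payload": {"series": [[[0.05, 0.15, 0.15], 0], [[0, 0, 0], 0], [[0, 0, 0], 0], [[0, 0, 0], 0], [[0, 0, 0], 0], [[0, 0, 0], 0], [[0, 0, 0], 0], [[0, 0, 0], 0], [[0, 0, 0.2], 0], [[0, 0, 0], 0]], "hand": 1, "newtons": 10}}

```text
time: 14.5
ee_pos: [0.5937, 0.1049, 0.1827]
eef_rot: [0.998, 0.063, 0.0, 0.0]
ft_force: [0.1, 0.3, -2.0]
width: 0.0359
grip_force: 10.0
```

>>> {"api": "drive_tool", "payload": {"series": [[[-0.3, -0.04, 0.06], 0], [[-0.6, -0.08, 0.13], 0], [[-0.8, -0.1, 0.17], 0], [[-0.8, -0.11, 0.17], 0], [[-0.8, -0.1, 0.17], 0], [[-0.8, -0.11, 0.17], 0], [[-0.8, -0.1, 0.17], 0], [[-0.8, -0.11, 0.17], 0], [[-0.8, -0.1, 0.17], 0], [[-0.8, -0.11, 0.17], 0]]}}

```text
time: 15.75
ee_pos: [0.5201, 0.0953, 0.1982]
eef_rot: [0.998, 0.063, 0.0, 0.0]
ft_force: [0.3, -0.7, -1.9]
width: 0.0362
grip_force: 10.0
```

>>> {"api": "drive_tool", "payload": {"series": [[[-0.8, -0.8, 0.05], 0], [[-0.8, -2.5, 0.1], -0.4], [[-0.4, -4, 0.1], -0.5], [[-0.2, -4.5, 0], -0.5], [[0, -4.5, 0], -0.5], [[0, -4, 0], -0.5], [[0, -2.2, 0], -0.4], [[0, -1.3, 0], -0.4], [[0, 0, 0], 0], [[0, 0, 0], 0]], "newtons": 6}}

```text
time: 17.0
ee_pos: [0.4989, -0.1411, 0.2006]
eef_rot: [0.999, 0.036, 0.0, -0.0]
ft_force: [0.1, 0.2, -1.0]
width: 0.0361
grip_force: 6.0
```

>>> {"api": "drive_tool", "payload": {"series": [[[0, 0, 0], 0], [[0.5, 0.03, -0.1], 0], [[0.5, 0.04, -0.11], 0], [[0.4, 0.03, -0.085], 0], [[0.3, 0.02, -0.064], 0], [[0.3, 0.02, -0.064], 0], [[0.3, 0.02, -0.064], 0], [[0.3, 0.02, -0.064], 0], [[0.3, 0.02, -0.064], 0], [[0, 0, 0], 0]]}}

```text
time: 18.25
ee_pos: [0.5278, -0.1405, 0.1944]
eef_rot: [0.999, 0.035, -0.0, -0.0]
ft_force: [-0.1, -0.1, -0.9]
width: 0.0359
grip_force: 6.0
```

Run:
```python
from h import *
np.set_printoptions(precision=4,suppress=True,linewidth=200)
snap('wrist','w7');s=r.read_state();print(s['ee_pos'],s['ft_force'])
im=cv2.imread('pics/w7.png',0)
# strip beside the bar (11-13 mm left of axis), along x, at eye-top height
xs=np.arange(.53,.63,.002)
for off in(.011,-.011):
    P=np.array([[x,-.1404+.065*(x-.5215)+off,.1985-.2126*(x-.5215)+.016] for x in xs])
    p=proj('w7',P).round().astype(int); print(off,[int(im[v,u]) if 0<=v<400 and 0<=u<640 else -1 for u,v in p])
P=np.array([[x,-.1404+.065*(x-.5215),.1985-.2126*(x-.5215)] for x in(.53,.606,.617)]);p=proj('w7',P);print(p)
u=int(p[1][0]); print(im[:200:2,u-18])
```

```text
[ 0.5277 -0.1406  0.1944] [ 0.0327 -0.1596 -0.8622]
0.011 [108, 97, 90, 70, 94, 117, 131, 150, 124, 108, 109, 107, 218, 217, 220, 218, 223, 223, 225, 225, 224, 228, 219, 221, 208, 197, 226, 228, 228, 180, 170, 168, 168, 144, 102, 107, 209, 204, 209, 211, 230, 196, 98, 103, 99, 189, 204, 205, 82, 68]
-0.011 [127, 104, 99, 89, 77, 107, 229, 231, 224, 214, 106, 99, 99, 224, 221, 202, 192, 188, 199, 199, 194, 199, 195, 191, 199, 202, 193, 205, 205, 202, 193, 188, 193, 195, 192, 113, 113, 210, 204, 211, 211, 212, 224, 154, 107, 107, 207, 208, 206, 68]
[[313.9785 253.6431]
 [314.6477  84.5931]
 [314.7465  59.655 ]]
[110 109 108 105 106 106 109 105  77  66  69  64  72  67  68 126 201 206 212 211 210 208 193 140 106 107 109 105 105 100  98 107 158 214 232 232 223 213 210 205 206 211 204 203 206 208 184 116 108
 101 108 136 144 152 172 171 175 171 170 150 144 145 149 208 230 228 229 230 227 226 223 202 181 193 199 205 220 224 223 223 220 223 225 223 223 221 220 220 219 220 227 228 224 221 221 221 220 219
 224 226]
```

Run:
```python
from h import *
np.set_printoptions(precision=1,suppress=True)
q=lambda x,z:proj('w7',[x,-.135+.006,z])[0]
K,R,t=cal('w7');print('cam',-R.T@t)
for x in(.617,.621,.6): print('plate',x,q(x,.2025),q(x,.1525))
for xh in(.600,.604,.608,.612):
    z=.176+.2126*(.617-xh)-.002+.018
    print(xh,'eye top back/front',q(xh+.004,z),q(xh-.004,z),'face bottom',q(xh-.004,z-.036))
```

```text
cam [ 0.6 -0.1  0.3]
plate 0.617 [300.9  49.5] [305.4  66.1]
plate 0.621 [301.5  38.4] [305.8  58. ]
plate 0.6 [298.4  94.9] [303.5  99.5]
0.6 eye top back/front [299.9  85.8] [298.8 105.6] face bottom [302.5 106.9]
0.604 eye top back/front [300.5  75.9] [299.4  95.8] face bottom [303.   99.1]
0.608 eye top back/front [301.2  66. ] [300.1  86.1] face bottom [303.5  91.2]
0.612 eye top back/front [301.8  56. ] [300.7  76.3] face bottom [304.   83.3]
```

>>> {"api": "drive_tool", "payload": {"series": [[[0.6, 0.04, -0.127], 0], [[0.7, 0.05, -0.15], 0], [[0.7, 0.04, -0.15], 0], [[0.7, 0.05, -0.15], 0], [[0.7, 0.04, -0.15], 0], [[0.7, 0.05, -0.15], 0], [[0.6, 0.04, -0.127], 0], [[0.5, 0.03, -0.106], 0], [[0, 0, -0.1], 0], [[0, 0, -0.1], 0]]}}

```text
time: 19.55
ee_pos: [0.5805, -0.1369, 0.1825]
eef_rot: [0.999, 0.035, 0.001, 0.0]
ft_force: [-0.7, 2.4, 7.4]
width: 0.0361
grip_force: 6.0
```

>>> {"api": "drive_tool", "payload": {"series": [[[0, 0, 0], 0], [[0, 0, 0], 0], [[0, 0, 0], 0], [[0, 0, 0], 0], [[0, 0, 1.5], 0], [[0, 0, 3.5], 0], [[0.3, 1, 4], 0], [[0.5, 3, 0.8], 0.5], [[0.5, 4.5, 0], 0.8], [[0.5, 4.8, 0], 0.8]], "hand": 0}}

```text
time: 20.8
ee_pos: [0.5979, -0.0033, 0.2808]
eef_rot: [0.999, 0.053, 0.001, 0.0]
ft_force: [0.7, 0.3, -0.1]
width: 0.0869
grip_force: 0.0
```

>>> {"api": "drive_tool", "payload": {"series": [[[0.6, 4.4, 0], 0.4], [[0.6, 4.4, 0], 0.4], [[0.6, 2.4, 0], 0.3], [[0.3, 0, 0], 0], [[0, 0, -0.5], 0], [[0, 0, -2], 0], [[0, 0, -3], 0], [[0, 0, -2.6], 0], [[0, 0, -1.2], 0], [[0, 0, 0], 0]]}}

```text
time: 22.05
ee_pos: [0.6185, 0.1068, 0.1861]
eef_rot: [0.998, 0.062, -0.0, 0.0]
ft_force: [-0.3, 0.1, 0.3]
width: 0.087
grip_force: 0.0
```

Run:
```python
from h import *
np.set_printoptions(precision=4,suppress=True,linewidth=200)
for i in range(3): snap('wrist','w8')
snap('side','s8');s=r.read_state();print(s['time'],s['ee_pos'],s['eef_rot'],s['ft_force'])
# difference to s6 near spare stand: tray pixels in dark grey on right
d=cv2.absdiff(cv2.imread('pics/s8.png'),cv2.imread('pics/s6.png')).max(2)[140:200,325:370]
v,u=np.nonzero(d>35);print(len(u),u.min()+325,u.max()+325,v.min()+140,v.max()+140)
X=np.array([.5805,-.137,.185]);print(proj('s8',[X+[0,.018,.018],X+[0,-.018,.018],X+[0,.033,-.101],X+[-.015,-.033,-.101]]))
im=cv2.imread('pics/w8.png',0)
print(im[:260:3,305],im[:260:3,330]); print([proj('w8',s['ee_pos']+[dx,0,.02])[0] for dx in(-.004,.004)])
```

```text
22.25 [0.6192 0.1078 0.1876] [ 0.998   0.0628  0.0008 -0.0001] [-0.0073  0.1441  0.3756]
317 339 354 151 195
[[342.2783 153.9737]
 [348.5609 149.6077]
 [337.5835 191.7422]
 [352.8208 184.2379]]
[179 176 176 180 176 142 139 138 138 143 141 146 144 145 143 139 140 145 145 144 140 145 142 142 145 142 138 194 216 218 215 215 213 213 215 214 212 215 214 214 216 216 216 209 152 106 104 108 106
 106 106 109 105 107 106 130 133 130 131 126 128 129 126 122  86  55  57  89  97 100 126 124 122 122  99  94  91  90  97  95  94 103  99  92  61  72  84] [206 207 209 155 143 147 143 144 145 142 141 143 147 141 139 139 138 141 137 141 140 143 138 137 144 139 138 146 160 204 214 213 211 214 215 214 217 218 216 215 214 211 213 213 216 125 104 108 109
 110 104 103 106 105 108 132 137 135 132 128 128 122 122 119  78  50  80  89  94  95 119 124 122 117 146 178 184 188 127  92  95  97  93  93  57  72  77]
[array([312.824 , 283.5334]), array([315.1482, 266.0645])]
```

>>> {"api": "drive_tool", "payload": {"series": [[[0, 0.05, -0.7], 0], [[0, 0, -0.55], 0], [[0, 0, 0], 0], [[0, 0, 0], 0], [[0, 0, 0], 0], [[0, 0, 0], 0], [[0, 0, 0], 0], [[0, 0, 0], 0], [[0, 0, 0], 0], [[0, 0, 0], 0]], "hand": 1, "newtons": 10}}

```text
time: 23.5
ee_pos: [0.6187, 0.1083, 0.174]
eef_rot: [0.998, 0.063, 0.0, 0.0]
ft_force: [0.2, 0.9, 0.0]
width: 0.0359
grip_force: 10.0
```

>>> {"api": "drive_tool", "payload": {"series": [[[0, 0, 0.2], 0], [[-0.5, -0.07, 0.11], 0], [[-0.8, -0.1, 0.17], 0], [[-0.8, -0.11, 0.17], 0], [[-0.8, -0.1, 0.17], 0], [[-0.8, -0.11, 0.17], 0], [[-0.8, -0.1, 0.17], 0], [[-0.8, -0.11, 0.17], 0], [[-0.8, -0.1, 0.17], 0], [[-0.8, -0.11, 0.17], 0]]}}

```text
time: 24.75
ee_pos: [0.5491, 0.0991, 0.1907]
eef_rot: [0.998, 0.063, 0.0, 0.0]
ft_force: [-0.8, -0.1, -0.7]
width: 0.036
grip_force: 10.0
```

>>> {"api": "drive_tool", "payload": {"series": [[[-0.8, -0.1, 0.17], 0], [[-0.8, -0.11, 0.17], 0], [[-0.8, -0.1, 0.17], 0], [[-0.8, -0.11, 0.17], 0], [[-0.6, -0.08, 0.2], 0], [[-0.6, -0.08, 1], 0], [[-0.4, 0, 1.5], 0], [[0, 0, 1], 0], [[0, 0, 0], 0], [[0, 0, 0], 0]]}}

```text
time: 26.0
ee_pos: [0.5017, 0.0933, 0.2341]
eef_rot: [0.998, 0.063, -0.0, 0.0]
ft_force: [-1.0, 1.1, -0.7]
width: 0.036
grip_force: 10.0
```

Run:
```python
from h import *
np.set_printoptions(precision=4,suppress=True)
s=r.read_state();print(s['time'],s['ee_pos'],s['eef_rot'],s['ft_force'])
snap('top','t9');im=cv2.imread('pics/t9.png',0)
# bath from edge corners: side view check with s0
from itertools import product
s0=cv2.imread('pics/s0.png',0)
# fit bath rectangle: maximise rim brightness contrast over pose using both views (outer rim at z .065)
t0=cv2.imread('pics/t0.png',0)
g={f:cv2.GaussianBlur(np.hypot(cv2.Sobel(i,5,1,0),cv2.Sobel(i,5,0,1)),(0,0),1) for f,i in(('t0',t0),('s0',s0))}
def cost(p,fs):
    c,sn=np.cos(p[2]),np.sin(p[2]);tot=0
    for hx,hy in((.025,.0625),(.021,.0585)):
        k=np.linspace(-1,1,60);L=np.vstack([np.c_[k*0+a*hx,k*hy] for a in(-1,1)]+[np.c_[k*hx,k*0+a*hy] for a in(-1,1)])
        W=np.c_[p[0]+c*L[:,0]-sn*L[:,1],p[1]+sn*L[:,0]+c*L[:,1],L[:,0]*0+.065]
        for f in fs:
            q=proj(f,W).astype(np.float32);tot-=cv2.remap(g[f].astype(np.float32),q[:,:1],q[:,1:],1).mean()
    return tot
from scipy.optimize import differential_evolution as DE
for fs in(['t0'],['s0'],['t0','s0']):
    o=DE(cost,[(.47,.53),(.29,.35),(.0,.35)],args=(fs,),seed=1,maxiter=40);print(fs,o.x,o.fun)
```

```text
26.0 [0.5017 0.0933 0.2341] [ 0.998   0.0629 -0.0002  0.    ] [-1.0147  1.1034 -0.6676]
['t0'] [0.4935 0.3232 0.3207] -204.06964111328125
['s0'] [0.4998 0.3242 0.1848] -368.78912353515625
['t0', 's0'] [0.4994 0.3242 0.1829] -564.19970703125
```

>>> {"api": "drive_tool", "payload": {"series": [[[-0.5, 1, 0.1], 0.3], [[-0.8, 2.5, 0], 0.4], [[-0.8, 4, 0], 0.4], [[-0.8, 4.4, 0], 0.4], [[-0.8, 4.4, 0], 0.4], [[-0.8, 3.6, 0], 0.4], [[-0.8, 2, 0], 0.4], [[-0.7, 0.8, 0], 0.4], [[0, 0, 0], 0.2], [[0, 0, 0], 0]]}}

```text
time: 27.3
ee_pos: [0.4422, 0.3193, 0.2353]
eef_rot: [0.996, 0.091, 0.0, 0.0]
ft_force: [-0.1, 0.7, -1.6]
width: 0.0354
grip_force: 10.0
```

Run:
```python
from h import *
from scipy.optimize import differential_evolution as DE
np.set_printoptions(precision=4,suppress=True)
for i in range(3): snap('wrist','w9')
s=r.read_state();print(s['time'],s['ee_pos'],s['eef_rot'],s['ft_force'])
g={}
for f in('t0','s0','w9'):
    i=cv2.imread('pics/'+f+'.png',0);g[f]=cv2.GaussianBlur(np.hypot(cv2.Sobel(i,5,1,0),cv2.Sobel(i,5,0,1)),(0,0),3 if f=='w9' else 1).astype(np.float32)
def cost(p,fs):
    c,sn=np.cos(p[2]),np.sin(p[2]);tot=0
    for hx,hy in((.025,.0625),(.021,.0585)):
        k=np.linspace(-1,1,60);L=np.vstack([np.c_[k*0+a*hx,k*hy] for a in(-1,1)]+[np.c_[k*hx,k*0+a*hy] for a in(-1,1)])
        W=np.c_[p[0]+c*L[:,0]-sn*L[:,1],p[1]+sn*L[:,0]+c*L[:,1],L[:,0]*0+.065]
        for f in fs:
            q=proj(f,W).astype(np.float32);tot-=cv2.remap(g[f],q[:,:1],q[:,1:],1).mean()
    return tot
for fs in(['w9'],['s0'],['s0','w9']):
    o=DE(cost,[(.48,.52),(.30,.34),(.1,.26)],args=(fs,),seed=1,maxiter=60);print(fs,o.x,o.fun)
print(proj('w9',[[.475,.26,.065],[.475,.38,.065],[.52,.26,.065],[.52,.38,.065]]))
```

```text
27.45 [0.4422 0.3195 0.2354] [0.9959 0.0908 0.0001 0.0002] [ 0.6931  0.7583 -1.5511]
['w9'] [0.5007 0.3222 0.2061] -184.50567626953125
['s0'] [0.4996 0.3239 0.1815] -368.5216064453125
['s0', 'w9'] [0.5003 0.3235 0.1819] -547.82104
[[385.3873 161.6546]
 [257.7159 138.2039]
 [396.6497 112.6948]
 [264.7742  87.6121]]
```

>>> {"api": "drive_tool", "payload": {"series": [[[1.5, 0.1, 0], 0], [[2, 0.15, 0], 0.2], [[2, 0.15, 0], 0.2], [[0.8, 0.05, 0], 0], [[0, 0, 0], 0], [[0, 0, -1.5], 0], [[0, 0, -2.5], 0], [[0, 0, -2], 0], [[0, 0, -1], 0], [[0, 0, 0], 0]]}}

```text
time: 28.7
ee_pos: [0.5043, 0.3247, 0.1648]
eef_rot: [0.995, 0.095, -0.0, 0.0]
ft_force: [0.8, 0.1, -1.3]
width: 0.0358
grip_force: 10.0
```

>>> {"api": "drive_tool", "payload": {"series": [[[0, 0, -1], 0], [[0, 0, -1], 0], [[0, 0, -1], 0], [[0, 0, -0.8], 0], [[0, 0, -0.6], 0], [[0, 0, -0.4], 0], [[0, 0, -0.3], 0], [[0, 0, -0.2], 0], [[0, 0, 0], 0], [[0, 0, 0], 0]]}}

```text
time: 29.95
ee_pos: [0.5048, 0.3249, 0.1126]
eef_rot: [0.995, 0.095, 0.0, -0.0]
ft_force: [0.2, -0.5, -0.8]
width: 0.0357
grip_force: 10.0
```

>>> {"api": "drive_tool", "payload": {"series": [[[0, 0, -0.1], 0], [[0, 0, -0.1], 0], [[0, 0, -0.1], 0], [[0, 0, -0.1], 0], [[0, 0, -0.1], 0], [[0, 0, 0], 0], [[0, 0, 0], 0], [[0, 0, 0], 0], [[0, 0, 0], 0], [[0, 0, 0], 0]], "newtons": 4}}

```text
time: 31.2
ee_pos: [0.5052, 0.3251, 0.108]
eef_rot: [0.995, 0.095, 0.001, -0.0]
ft_force: [0.8, -0.8, 5.6]
width: 0.0357
grip_force: 4.0
```

>>> {"api": "drive_tool", "payload": {"series": [[[0, 0, 0.05], 0], [[0, 0, 0], 0], [[0, 0, 0], 0], [[0, 0, 0], 0], [[0, 0, 0], 0], [[0, 0, 1], 0], [[0, 0, 2], 0], [[0, 0, 3], 0], [[0, 0, 4], 0], [[0, 0, 4], 0]], "hand": 0}}

```text
time: 32.45
ee_pos: [0.5045, 0.325, 0.2509]
eef_rot: [0.995, 0.095, 0.001, -0.0]
ft_force: [0.5, 0.4, 0.3]
width: 0.0867
grip_force: 0.0
```

>>> {"api": "drive_tool", "payload": {"series": [[[-0.5, 0, 1], 0], [[-1, 0, 1], 0], [[-2, 0, 0], 0], [[-1, 0, 0], 0], [[0, 0, 0], 0], [[0, 0, 0], 0], [[0, 0, 0], 0], [[0, 0, 0], 0], [[0, 0, 0], 0], [[0, 0, 0], 0]]}}

```text
time: 33.7
ee_pos: [0.4597, 0.3249, 0.2678]
eef_rot: [0.995, 0.095, -0.0, 0.0]
ft_force: [-0.1, -0.2, -0.4]
width: 0.087
grip_force: 0.0
```

Run:
```python
from h import *
np.set_printoptions(precision=4,suppress=True)
s=r.read_state();print(s['time'],s['ee_pos'],s['ft_force'])
snap('side','sa');snap('wrist','wa')
a,b=cv2.imread('pics/sa.png'),cv2.imread('pics/s0.png')
d=(cv2.absdiff(a,b).max(2)>40).astype(np.uint8);n,_,st,ce=cv2.connectedComponentsWithStats(d)
for i in range(1,n):
    if st[i,4]>25: print(st[i],ce[i].round())
# where the standing eye would be (upright) in side view
o=np.array([.505,.325,.110]);R=Ro.from_euler('z',.19).as_matrix()
print(proj('sa',[o+R@[0,y,z] for y in(.018,-.018) for z in(.018,-.018)]))
# spare trays moved since s8?
d=(cv2.absdiff(a,cv2.imread('pics/s8.png')).max(2)>40)[140:200,325:370];print('spare diff',d.sum())
```

```text
33.7 [0.4597 0.3249 0.2678] [-0.1354 -0.206  -0.3671]
[  230     0   288   245 20836] [315.  83.]
[ 502   69   40   63 1117] [521.  97.]
[ 587   87   53  209 3619] [625. 198.]
[573 108  34   7 150] [588. 111.]
[577 117  36   9 188] [595. 121.]
[336 151  14   6  56] [343. 154.]
[332 159  23  37 527] [342. 177.]
[534 165  17  14 171] [541. 172.]
[524 177   9  11  58] [528. 180.]
[513 189  30  73 767] [527. 226.]
[ 367  221  106  179 8742] [410. 319.]
[554 222  48  26 681] [576. 233.]
[544 225  10  17  94] [549. 233.]
[316 244  27  11  64] [328. 249.]
[272 247  10   6  40] [276. 249.]
[295 250  44  12 277] [315. 255.]
[228 257  53  33 409] [258. 271.]
[275 267  13   8  59] [280. 270.]
[235 281  18  14  82] [243. 288.]
[242 285  19  15  94] [251. 292.]
[258 288  14  16  61] [265. 295.]
[216 290  11  10  46] [221. 295.]
[223 295  11  10  44] [228. 300.]
[230 301  11  10  45] [235. 305.]
[199 332  35  25 252] [215. 344.]
[631 345   9  14  75] [636. 351.]
[439 349  35  51 421] [455. 375.]
[152 370  12   8  30] [158. 374.]
[[259.7142 275.0585]
 [260.6062 287.7238]
 [268.0066 264.5685]
 [268.6957 277.0624]]
spare diff 0
```

```bash
python3 -c "
from h import *
print(r.close_job())"
```

```text
the job is handed in; nothing more can be done
None
```

I moved all three trays and handed the job in at about 34 s of robot time, but no verdict came back. The front and middle trays hang on the spare bar about 10 mm and 36 mm from its plate. The rear tray was set down handle up on the bath floor and let go; I didn't check how far it leans.

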